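Run a stone carrier round the guide to the dust nozzle

ROBOT

A 7-joint arm with a two-finger parallel gripper is mounted at the origin on the work surface. World frame = base frame: x ahead of the robot, y to its left, z up, the work surface at z = 0. Lengths are in m, angles in rad, forces in N, time in s.
With the tool pointing down it reaches from about 0.425 to 0.925 m from the base axis. Payload 6.8 kg.
Tool frame: the origin (TCP) lies midway between the tips of the shut fingers; the grasp point (between the pads) lies 19 mm behind it; x points along the fingers, y is the direction in which the jaws open and shut, and the axes are right-handed (so a half turn about x gives the same grasp; the last joint's range is limited). The gripper opens to 85 mm and grips with 20 to 120 N. Pads are 22 mm wide; open, the fingers measure 114 mm over their backs; the gripper's body (76 mm by 85 mm) begins 54 mm behind the grasp point. The pads swing forward as they close: fully open they stand 13 mm farther back than shut.
Start: joints at [1.161, 0.477, 0.022, 1.555, -0.011, 1.109, -0.083], TCP at [0.201, -0.645, 0.231] pointing down, gripper open.
Joint ranges: [-2.96, 2.96], [-0.34, 2.1], [-1.41, 1.46], [0.24, 2.44], [-1.37, 4.51], [0.17, 1.92], [-2.96, 2.96]. Speed limits (rad/s): [2.39, 2.39, 3.14, 3.14, 3.14, 3.14, 3.14].

INTERFACE

Orientations are given as a rotation vector (axis times angle).
In Python, from bench import r, viewer, nets gives the robot as it stands.
- The arm moves only by the shell command python3 -m pendant 'ROWS' [FORCE]. ROWS is JSON, one flat list of numbers, 5 for each row, row after row: the finger opening in mm, from 0 to 85.4, then the shift along the tool's x, y, z in mm, then the turn about the tool's x in rad. A call has 1 to 20 rows; each row shifts and turns the commanded pose from where the row before left it, along the tool's axes as they then stand; what a row does not reach is not made up. A row lasts 1/8 s, in which the tool goes at most 62.5 mm and 10.7 degrees, less where a joint would pass 70% of its speed; a pose out of reach is approached as far as the arm can. A call with a gripper value outside its range is refused whole. The fingers move at their own pace and stop on an object; FORCE is the grip in N (left out, the last holds). Time passes only in rows, so rows that do not move let the fingers close. It gives the time, the measured TCP pose, the force and the opening at its end, in the units of the state.
- r.get_obs(): the state, without advancing time (a new reading comes with each control period).
- viewer.grab_frame(name): name is "side" or "top" or "wrist"; returns (picture, depth): 384x512x3 uint8, red, green, blue; 384x512 float32, m along the optical axis (not along the pixel's ray), 0 where there is no reading.
- viewer.calibration(name): a dict with "mtx" (3x3 intrinsics, pixels), "world_to_cam" (4x4, takes a point from world to camera coordinates). Camera axes: x right, y up, looking along -z (the intrinsics and any distortion apply to the point x, -y, -z); pixel columns grow to the right and rows downward; lengths in m; the calibration is good to about 2 mm. The wrist camera is an equidistant fisheye: a pixel r from the principal point sees the ray r / f radians off the axis. A picture is of the moment at which its call begins: read the wrist's pose just before it. calibration takes no time and is no camera call; for the wrist camera it gives the pose at the moment of the call.
- r.hand_in(): hands the job in, once; it reports no verdict.
Trained networks look in the newest picture that a camera, given by its name, has taken for a name from the list of things; names that differ only in an ending like _2 or _b are one class to them, and where a whole thing is asked for, a point or a joint stands for the part that bears it (a point fixed in the world has none). Each returns a list of dicts, best first, with "score" (0 to 1); they miss things now and then, are a little off and sometimes report something else, mostly with a low value. They report only what shows in the picture. A call takes as long as a camera call. They do not tell look-alikes from the thing itself.
- nets.look_for(name, camera): "location" ([x, y, z] in m, in world coordinates, good to about 4 mm: the middle of the surface that is visible of it).
- nets.silhouettes(name, camera): "mask" (384x512 bool, what is visible of it).
The state is a dict: "clock": time; "joints": joint angles; "qvel": joint speeds; "tau": joint torques, N m; "tcp_pos": TCP position; "orientation": TCP orientation; "contact_force": force on the tool from outside, world axes, zero at the start; "moment": the same for the moment, N m; "grip_width": finger opening in m.
Only numpy, scipy, OpenCV 4.12 (cv2) and the standard library are available. Lean on these libraries where they do the work, as an engineer would, in place of code of your own. Each camera call takes 0.05 s, during which the arm holds its last target. There are 200 camera calls.

TASK

Slide the little carrier with the sandstone carving into the flared mouth of the steel guide, push it round the bend and on until it is fully home, with the spring catch snapped back in behind its front foot, and let go of it. Keep it down on the board all the way, do not force it against the guide (it must never press harder than about 2 kg, 20 N), and leave the tools and other things lying about where they are.

Things in the scene. Friction and masses are not known exactly. Their poses are not given: they have to be found in the camera images.
- carrier: Loose carrier, 0.35 to 0.65 kg: aluminium deck 110 x 52 x 6 mm (18 to 24 mm above the board, x = -24 to +86 mm) on two round polished steel feet (friction about 0.3), 36 mm diameter, one behind the other; round wooden handle at the rear, stepped sandstone carving in front. Origin: under the rear foot's centre, straight below the handle. x: forward, z up. Starts before the mouth, pointing into it within 0.3 rad.
- handle (a point): Middle of the carrier's handle: upright plain wooden cylinder of 26 mm diameter, on the carrier's z axis, 24 to 80 mm above the board; this point is 56 mm above the board. Being round, it can turn between gripper fingers. The stone on the deck begins 42 mm ahead of it and reaches 62 mm above the board. Axes as the carrier's.
- front_foot (a point): Centre of the underside of the carrier's front foot (36 mm diameter, 18 mm tall), 64 mm ahead of the carrier's origin. Axes as the carrier's.
- track: Nominal frame of the guide, on top of its fixed 12 mm plywood board (330 x 420 mm); origin: centre of the bend; z up. Two steel bars 8 mm wide, 14 mm tall, lower than the deck, 40 mm apart: feet have 2 mm play each side. Bars, catch and stop are one rigid piece, clamped by hand up to 11 mm off nominal along x and also along y (not turned, fixed in a run). This is NOT in any pose: feel or see it.
- mouth (a point): Nominal place, on the board, where the flare ends and the first straight begins; in the track frame x = -90, y = -35 mm. The flare before it widens to 80 mm at y = -92 mm. The centreline runs along the track's +y from here to y = 0, then bends a quarter turn to the right (clockwise from above), radius 90 mm about the track's origin. Axes as the track's. True place: hidden offset added.
- bend_end (a point): Nominal place on the centreline where the bend ends and the last straight begins (track frame x = 0, y = +90 mm); it runs along the track's +x to the end stop. Axes as the track's. True place: hidden offset added.
- stop (a point): Nominal middle of the steel end stop's face at board level (track frame x = +92, y = +90 mm). Fully home the front foot touches it or is within 2.5 mm of it; the carrier's origin is then nominally at x = +10 mm, y = +90 mm. Axes as the track's. True place: hidden offset added.
- catch (a joint): How far the spring catch is pressed back, m: 0 fully out, at most 0.009. A round-nosed brass plunger, 12 mm diameter, that pokes 7 mm into the last straight from its left (+y) side, nominally at x = +57 mm. The passing front foot presses it back 3 to 7 mm (1.3 N plus 0.32 N per mm; takes 4 to 14 N of push, with friction); it springs out behind that foot, between the feet, when the carrier is home.
- rubbing_block: Bystander, loose: dark grey rubbing block, 75 x 40 x 24 mm, lying on the board inside the bend; origin: centre of its underside
- chisel: Bystander, loose: flat chisel, 155 mm long, lying on the board inside the bend; origin under the middle of its shank
- mallet: Bystander, loose: round dark mallet standing on its head, 210 mm tall, 96 mm wide; origin under its centre
- fragment: Bystander, loose: stepped piece of sandstone, 90 x 60 x 55 mm; origin under its centre
- point_chisel: Bystander, loose: pointed chisel, 190 mm long, lying on the bench; origin under the middle of its shank
- pot: Bystander, loose: white cup, 80 mm wide, 85 mm tall; origin under its centre
Things that resemble listed ones, but are neither listed nor needed, are in the scene too. What is shaped like the carrier but yellow is not meant.

How it is judged:
On the way, in this order (a step that is already met when the one before it is completed fails the run):
1. the carrier is in the guide: its rear foot has passed the flared mouth, ahead of the bend (y of carrier in the frame of track between -0.03 and 0.04 m and x of carrier in the frame of track between -0.108 and -0.06 m), for 0.1 s.
2. the rear foot is through most of the bend, still in the guide (x of carrier in the frame of track above -0.05 m and y of carrier in the frame of track between 0.055 and 0.108 m), for 0.1 s.
At the end, for the whole second after the job is handed in: The carrier stands flat at the end of the guide, at rest (under 10 mm/s), its origin 4.5 mm before to 25 mm past the nominal bend end, within 15 mm of the nominal line, aligned with the last straight within 0.12 rad, and the catch has sprung out behind its front foot (pressed back under 1.5 mm) (value of joint catch below 0.0015 m and x of carrier in the frame of track between -0.0045 and 0.025 m and y of carrier in the frame of track between 0.075 and 0.105 m and z of carrier in the frame of track below 0.003 m and angle between the x axis of carrier and the x axis of track, either way round below 0.12 rad and linear speed of carrier below 0.01 m/s); the robot touches nothing.
It fails at once if the carrier presses on the guide, catch or stop with more than 20 N (contact force between carrier and track above 20 N).
It fails at once if the carrier is lifted more than 10 mm off the board (z of carrier in the frame of track above 0.01 m).
It fails at once if a bystander is moved by more than 40 mm (distance of any of rubbing_block, chisel, mallet, fragment, point_chisel, pot from where it was at the start of the episode above 0.04 m).
It also fails if it takes over 72 s, if anything falls off the work surface, if the arm or the gripper's body presses on something with over 40 N, if the wrist force passes 120 N, or if a joint passes its speed limit or range.

## Working session

There is one attempt and no reset: what is moved stays moved. The work goes in short steps, Python scripts to look and compute and a shell command to move; the robot and the scene stay as the last step left them, time stands still between calls to the robot, and variables do not carry over. Pictures are saved under pics/ and viewed, about 8 in all and at most 12, crops included, and the job is handed in when it is done.

```bash
mkdir -p pics; ls; cat > h.py <<'E'
import numpy as np, cv2
from bench import r, viewer, nets
from scipy.spatial.transform import Rotation as R
def save(n,f):
    p,d=viewer.grab_frame(n); cv2.imwrite('pics/'+f,p[:,:,::-1]); return p,d
def world(n,u,v,z=None,d=None):
    c=viewer.calibration(n);K=c['mtx'];T=np.linalg.inv(c['world_to_cam'])
    x=(u-K[0,2])/K[0,0];y=(v-K[1,2])/K[1,1]
    if n=='wrist':
        t=np.hypot(x,y);s=np.sin(t)/max(t,1e-9);ray=np.array([x*s,-y*s,-np.cos(t)])
    else: ray=np.array([x,-y,-1.])
    w=T[:3,:3]@ray;o=T[:3,3]
    if z is not None: return o+w*(z-o[2])/w[2]
    return o+w*d/(-ray[2])
def proj(n,P):
    c=viewer.calibration(n);K=c['mtx'];p=c['world_to_cam']@np.r_[P,1]
    q=np.array([p[0],-p[1],-p[2]])
    if n=='wrist':
        t=np.arctan2(np.hypot(q[0],q[1]),q[2]);q=np.r_[q[:2]/np.hypot(q[0],q[1])*t,1]
    return np.r_[K[0,0]*q[0]/q[2]+K[0,2],K[1,1]*q[1]/q[2]+K[1,2]]
E
python3 - <<'E'
from h import *
o=r.get_obs();print(o['clock'],o['tcp_pos'],o['orientation'],R.from_rotvec(o['orientation']).as_matrix().round(3))
im=[]
for n in ['side','top']:
    p,d=save(n,n+'0.png');np.save(n+'d.npy',d);c=viewer.calibration(n);print(n,np.linalg.inv(c['world_to_cam']).round(3),c['mtx'])
    for k in ['carrier','handle','track','catch','rubbing_block','chisel','mallet']:
        print(k,[(np.round(x['location'],3),round(x['score'],2)) for x in nets.look_for(k,n)])
print(r.get_obs()['clock'])
E
```

```text
pics
0.0 [ 0.20043662 -0.64392627  0.23033137] [ 2.05930179  0.31502252 -2.06012924] [[-0.001  0.297 -0.955]
 [ 0.002 -0.955 -0.297]
 [-1.    -0.002  0.   ]]
side [[ 0.96   0.222 -0.171  0.26 ]
 [-0.28   0.725 -0.629 -0.939]
 [-0.016  0.652  0.758  1.172]
 [ 0.     0.     0.     1.   ]] [[383.2696172    0.         256.53305729]
 [  0.         383.2696172  195.39509559]
 [  0.           0.           1.        ]]
carrier [(array([ 0.492, -0.186,  0.047]), 0.57)]
handle [(array([ 0.491, -0.183,  0.054]), 0.85), (array([ 0.293, -0.219,  0.034]), 0.61)]
track [(array([0.546, 0.068, 0.02 ]), 0.91)]
catch []
rubbing_block [(array([ 0.642, -0.054,  0.035]), 0.76), (array([0.371, 0.454, 0.084]), 0.33)]
chisel []
mallet [(array([0.372, 0.453, 0.085]), 0.68)]
top [[-2.000e-03  9.800e-01 -2.010e-01  2.940e-01]
 [-1.000e+00 -2.000e-03  1.000e-03 -4.300e-02]
 [ 0.000e+00  2.010e-01  9.800e-01  1.139e+00]
 [ 0.000e+00  0.000e+00  0.000e+00  1.000e+00]] [[371.07057842   0.         255.28721631]
 [  0.         371.07057842 194.89240858]
 [  0.           0.           1.        ]]
carrier [(array([ 0.491, -0.173,  0.037]), 0.95), (array([ 0.294, -0.212,  0.024]), 0.94), (array([ 0.401, -0.458,  0.041]), 0.48)]
handle [(array([ 0.298, -0.212,  0.025]), 0.96), (array([ 0.495, -0.175,  0.038]), 0.82)]
track [(array([0.539, 0.071, 0.015]), 0.89)]
catch []
rubbing_block [(array([ 0.642, -0.04 ,  0.033]), 0.55)]
chisel [(array([ 0.676, -0.166,  0.02 ]), 0.49)]
mallet [(array([0.379, 0.466, 0.101]), 0.59)]
0.8
```

```bash
python3 - <<'E'
import cv2
a=cv2.imread('pics/top0.png');b=a[90:320,130:420];cv2.imwrite('pics/top0c.png',cv2.resize(b,None,fx=2.6,fy=2.6,interpolation=cv2.INTER_CUBIC))
E
```

```text
(no output)
```

View pics/top0.png

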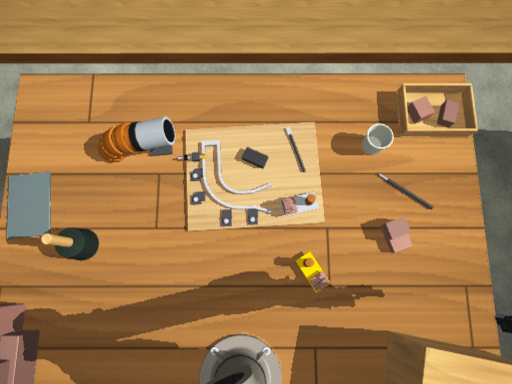

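View pics/top0c.png

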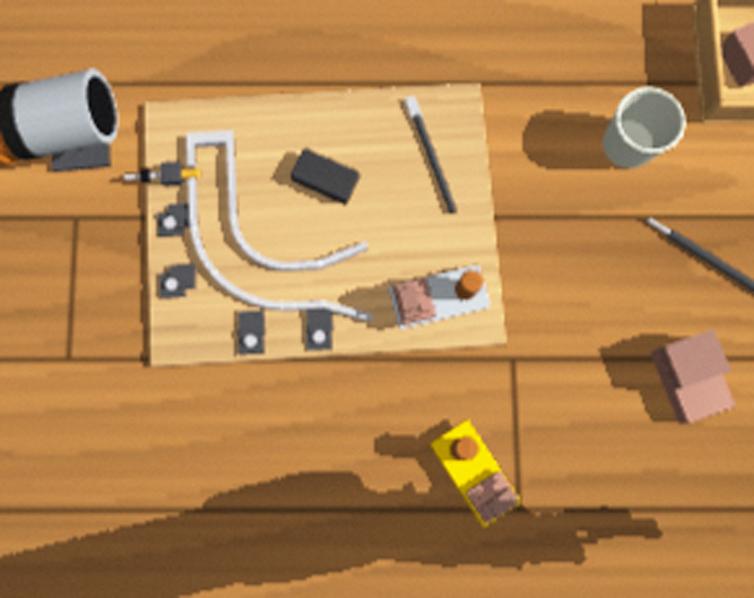

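The top view shows the guide on the board: the mouth opens to the right at about px (268,198), the stop is at (209,143) and the catch at (203,156). The carrier's handle is at (310,199), pointing left. The yellow one at (312,270) is the decoy. Next I fit the guide and carrier from this view.

```bash
cat > fit.py <<'E'
from h import *
from scipy.optimize import least_squares
from scipy.ndimage import distance_transform_edt
# guide model (track frame, bars' top outline) : centrelines of bars at +-24 mm from centreline
def bars(n=1):
    s=np.arange(-35,0,1.5);a=np.arange(0,np.pi/2,0.02);e=np.arange(0,92,1.5)
    out=[]
    for o in (24,-24):
        rr=90+o
        out+= [np.c_[np.full(len(s),-rr),s],np.c_[-rr*np.cos(a),rr*np.sin(a)],np.c_[e,np.full(len(e),rr)]]
        f=np.arange(0,1,0.03); out.append(np.c_[-90-np.sign(o)*(24+20*f),-35-57*f])
    t=np.arange(-24,24,1.5); out.append(np.c_[np.full(len(t),96),90+t])
    return np.vstack(out)/1000
E
python3 - <<'E'
from fit import *
p,d=viewer.grab_frame('top')
m=nets.silhouettes('track','top')
print([(x['score'],x['mask'].sum()) for x in m])
hsv=cv2.cvtColor(p,cv2.COLOR_RGB2HSV)
# board corners via colour: project pixels at height .026
sel=(hsv[...,1]<60)&(hsv[...,2]>120)
sel[:130]=0;sel[235:]=0;sel[:,:185]=0;sel[:,330:]=0
sel[:,280:]=0
ys,xs=np.nonzero(sel);print(len(xs))
W=np.array([world('top',u,v,z=.026)[:2] for u,v in zip(xs,ys)])
np.save('W.npy',W)
print(W.min(0),W.max(0))
from scipy.spatial import cKDTree
B=bars();tr=cKDTree(W)
def tf(q):c,s=np.cos(q[2]),np.sin(q[2]);return B@np.array([[c,s],[-s,c]])+q[:2]
def cost(q):
    M=tf(q);a=cKDTree(M).query(W)[0];b=tr.query(M)[0]
    return np.r_[a,0.7*b]
best=None
for th in (-.1,0,.1):
    s=least_squares(cost,[.59,0.0,th],loss='soft_l1',f_scale=.003,diff_step=1e-3,x_scale=[.01,.01,.05])
    print(s.x,s.cost,np.median(cost(s.x)))
    if best is None or s.cost<best.cost:best=s
q=best.x
big=cv2.resize(p,None,fx=4,fy=4,interpolation=cv2.INTER_CUBIC)[:,:,::-1].copy()
for x,y in tf(q):
    u,v=proj('top',[x,y,.026]);cv2.circle(big,(int(4*u+2),int(4*v+2)),1,(0,0,255),-1)
cv2.imwrite('pics/fit0.png',big[480:950,700:1340])
# carrier: handle & deck
for k in ('carrier','handle'):
    for x in nets.silhouettes(k,'top'):
        ys,xs=np.nonzero(x['mask']);print(k,x['score'],len(xs),xs.mean(),ys.mean(),world('top',xs.mean(),ys.mean(),z=.036 if k=='carrier' else .07))
E
```

```text
[(0.93, np.int64(1255)), (0.43, np.int64(62))]
902
[ 0.43701457 -0.09500974] [0.70069287 0.16593868]
[0.5990283  0.00342578 0.03851065] 0.015468211385722646 0.001778781980516112
[0.59902888 0.0034259  0.03853907] 0.015468214881459042 0.0017780566944129252
[0.5990304  0.00344108 0.03841187] 0.015468296871238211 0.0017738549657821123
carrier 0.82 641 298.38533541341656 203.5663026521061 [ 0.49427086 -0.17451432  0.036     ]
carrier 0.65 656 312.9573170731707 271.3170731707317 [ 0.29372082 -0.2118032   0.036     ]
handle 0.89 614 298.7882736156352 203.30618892508144 [ 0.48888378 -0.17167291  0.07      ]
handle 0.69 650 312.72 271.3630769230769 [ 0.29361754 -0.20593865  0.07      ]
handle 0.65 1642 222.77588306942752 187.02923264311815 [0.53824732 0.05165312 0.07      ]
handle 0.61 155 405.96774193548384 190.7225806451613 [ 0.52589333 -0.48874962  0.07      ]
```

View pics/fit0.png

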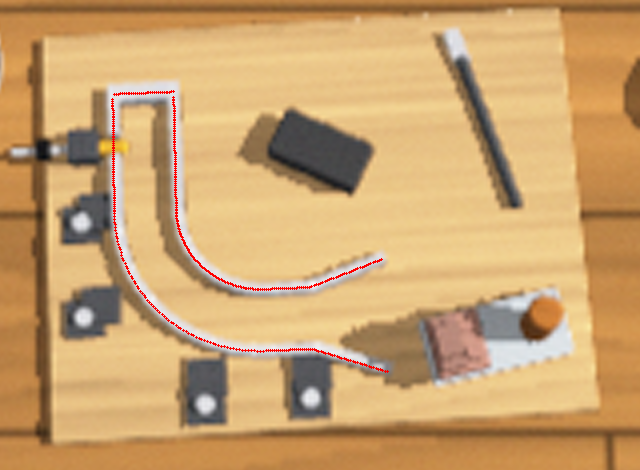

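The overlay matches the bars closely: true guide centre ≈ (0.599, 0.003), yaw ≈ 0.039. The handle top is at crop px (543,317), and the deck corners are at (556,290), (574,351), (420,322) and (434,385).

```bash
python3 - <<'E'
from h import *
f=lambda a,b,z:world('top',(700+a)/4-.4,(480+b)/4-.4,z=z)
print('handle',f(543,316,.090))
c=[f(*k,.036) for k in [(556,290),(574,351),(434,385),(420,322)]]
c=np.array(c)
print(c.round(4)); 
h=(c[2]+c[3]-c[0]-c[1])[:2];print('len',np.linalg.norm(h)/2,'heading',np.arctan2(h[1],h[0]))
h/=np.linalg.norm(h);cen=c[:,:2].mean(0);print('origin',cen-.031*h, [np.linalg.norm(c[i]-c[i-1]) for i in range(4)])
o=r.get_obs();print(o['clock'],o['tcp_pos'])
E
```

```text
handle [ 0.4989504  -0.20294131  0.09      ]
[[ 0.5296 -0.2217  0.036 ]
 [ 0.4826 -0.2337  0.036 ]
 [ 0.4569 -0.1277  0.036 ]
 [ 0.5051 -0.1179  0.036 ]]
len 0.1078181445221077 heading 1.805537622465733
origin [ 0.50073958 -0.20538736] [np.float64(0.10661439652141931), np.float64(0.048535315237878886), np.float64(0.1090225934705957), np.float64(0.04910962390805638)]
1.0 [ 0.20062229 -0.64451093  0.2313084 ]
```

```bash
python3 -m pendant '[85,0,-33,-41.5,0, 85,0,-33,-41.5,0, 85,0,-33,-41.5,0, 85,0,-33,-41.5,0, 85,0,-33,-41.5,0, 85,0,-33,-41.5,0, 85,0,-33,-41.5,0, 85,0,-33,-41.5,0, 85,0,-33,-41.5,0, 85,0,-33,-41.5,0, 85,0,0,0,-0.18, 85,0,0,0,-0.18, 85,0,0,0,-0.18, 85,0,0,0,-0.18, 85,0,0,0,-0.18, 85,0,0,0,-0.18, 85,0,0,0,-0.18, 85,0,0,0,-0.18, 85,0,0,0,-0.06, 85,0,0,0,0]' 30
python3 - <<'E'
from h import *
o=r.get_obs();M=R.from_rotvec(o['orientation']).as_matrix();print(o['joints'].round(3) if hasattr(o['joints'],'round') else o['joints'],M.round(3))
save('wrist','w1.png')
print(proj('wrist',[.4998,-.2045,.092]), 'err',M.T@(np.array([.4998,-.2045,.087-.019])-o['tcp_pos']),np.arctan2(M[1,1],M[0,1]))
E
```

```text
clock: 3.5
tcp_pos: [0.4988, -0.2062, 0.2314]
orientation: [1.038, 1.309, -1.038]
contact_force: [0.1, 0.3, 0.1]
grip_width: 0.085
[ 0.662  0.292 -0.463  1.854  0.151  1.029  0.368] [[ 0.     0.974  0.228]
 [-0.     0.228 -0.974]
 [-1.     0.     0.   ]]
[257.49427669 181.72691889] err [ 0.16339838  0.00132629 -0.00145218] 0.23005296122225619
```

View pics/w1.png

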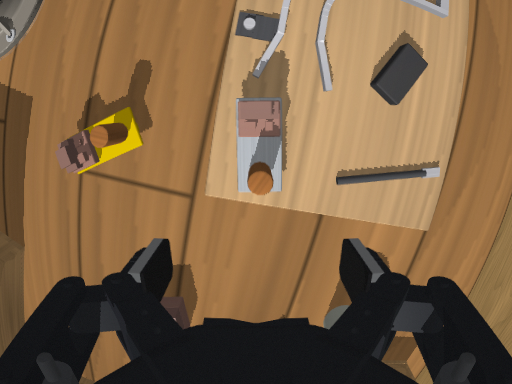

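The wrist view shows the carrier aligned with the tool, with the handle top at about px (260,179), 3–4 px from the prediction.

```bash
python3 - <<'E'
from h import *
for uv in [(260,179),(260,183),(260,175)]: print(uv,world('wrist',*uv,z=.092))
c=np.array([world('wrist',*uv,z=.036)[:2] for uv in [(237,192),(282,192),(281,98),(237,98)]])
h=c[2]+c[3]-c[0]-c[1];print(np.linalg.norm(h)/2,np.arctan2(h[1],h[0]));h/=np.linalg.norm(h);print(c.mean(0)-.031*h)
E
```

```text
(260, 179) [ 0.50154457 -0.20129481  0.092     ]
(260, 183) [ 0.50247033 -0.2051826   0.092     ]
(260, 175) [ 0.5006249  -0.19743035  0.092     ]
0.10918708686788689 1.8083018269176157
[ 0.50277867 -0.20581479]
```

```bash
python3 -m pendant '[85,40,2.3,-1,0, 85,50,0,0,0, 85,50,0,0,0, 85,30,0,0,0, 85,11,0,0,0, 85,0,0,0,0, 26,0,0,0,0, 20,0,0,0,0, 20,0,0,0,0, 20,0,0,0,0, 20,0,0,0,0, 20,0,0,0,0]' 30
cat > st.py <<'E'
from h import *
o=r.get_obs();M=R.from_rotvec(o['orientation']).as_matrix()
q=np.array([.5990,.0034,.0385]);c,s=np.cos(q[2]),np.sin(q[2])
d=np.array(o['tcp_pos'])[:2]-q[:2];t=np.array([c*d[0]+s*d[1],-s*d[0]+c*d[1]])
f=np.array(o['contact_force']);ft=[c*f[0]+s*f[1],-s*f[0]+c*f[1],f[2]]
a=np.arctan2(M[1,1],M[0,1])-q[2]
print('t',o['clock'],'TRUE-track mm',(t*1000).round(1),'z',round(o['tcp_pos'][2]*1000,1),'jaw-yaw',round(a,3),'F track',np.round(ft,1),'w',round(o['grip_width']*1000,1))
E
python3 st.py; python3 -c "
from h import *
save('top','top1.png')"
```

```text
clock: 5.05
tcp_pos: [0.5015, -0.2048, 0.051]
orientation: [1.038, 1.308, -1.037]
contact_force: [-0.2, -0.2, 6.1]
grip_width: 0.0251
t 5.05 TRUE-track mm [-105.4 -204.3] z 51.0 jaw-yaw 0.192 F track [-0.3 -0.2  6.1] w 25.1
```

```bash
python3 -m pendant '[20,-1,0,0,0, 20,0,0,0,0.064, 20,0,0,0,0.064, 20,0,0,0,0.064, 20,0,2.2,-5,0, 20,0,2.2,-5,0, 20,0,2.2,-5,0, 20,0,2.2,-5,0, 20,0,2.2,-5,0, 20,0,2.2,-5,0, 20,0,2.2,-5,0, 20,0,0,-5,0, 20,0,0,0,0]'; python3 st.py
python3 - <<'E'
from h import *
p,d=save('top','top2.png')
b=p[150:235,190:330,::-1];cv2.imwrite('pics/top2c.png',cv2.resize(b,None,fx=5,fy=5,interpolation=cv2.INTER_CUBIC))
E
```

```text
clock: 6.72
tcp_pos: [0.5147, -0.163, 0.0512]
orientation: [1.18, 1.228, -1.179]
contact_force: [-0.3, -0.2, -4.0]
grip_width: 0.0252
t 6.725 TRUE-track mm [ -90.7 -163. ] z 51.2 jaw-yaw 0.001 F track [-0.3 -0.2 -4. ] w 25.2
```

View pics/top2c.png

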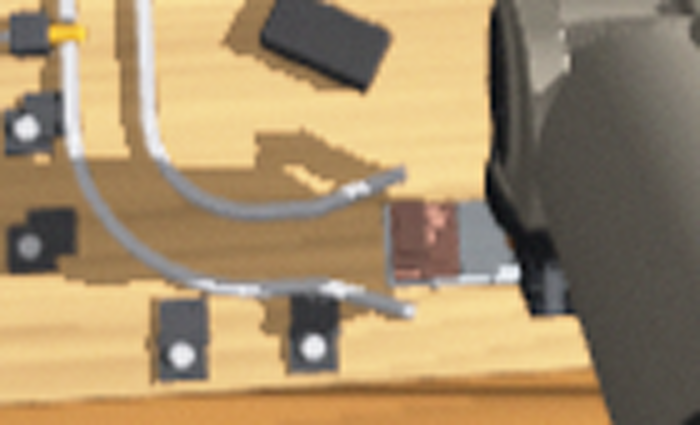

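The deck is centred between the flare bars at about px row 242. I lower slightly to take off the lift, then go on.

```bash
python3 -m pendant '[20,0.4,0,0,0, 20,0,0.2,-4,0, 20,0,0.2,-4,0, 20,0,0.2,-4,0, 20,0,0,-4,0, 20,0,0,-4,0, 20,0,0,-4,0, 20,0,0,-4,0, 20,0,0,-4,0, 20,0,0,-4,0, 20,0,0,-4,0, 20,0,0,-4,0, 20,0,0,-4,0]'; python3 st.py;  python3 -m pendant '[20,0,0,-4,0, 20,0,0,-4,0, 20,0,0,-4,0, 20,0,0,-4,0, 20,0,0,-2,0]'; python3 st.py
```

```text
clock: 8.4
tcp_pos: [0.5136, -0.1159, 0.0511]
orientation: [1.181, 1.227, -1.18]
contact_force: [0.6, -4.3, 3.1]
grip_width: 0.0254
t 8.4 TRUE-track mm [ -90.  -115.9] z 51.1 jaw-yaw 0.0 F track [ 0.4 -4.3  3.1] w 25.4
clock: 9.02
tcp_pos: [0.5131, -0.0977, 0.0511]
orientation: [1.181, 1.227, -1.18]
contact_force: [1.8, -4.3, 3.5]
grip_width: 0.0251
t 9.025 TRUE-track mm [-89.7 -97.7] z 51.1 jaw-yaw 0.001 F track [ 1.6 -4.4  3.5] w 25.1
```

```bash
cat > path.py <<'E'
import numpy as np,sys
from scipy.optimize import brentq
L=45*np.pi
def P(s): # s=0 at bend start
    if s<0:return np.array([-90,s])
    if s<L:a=s/90;return np.array([-90*np.cos(a),90*np.sin(a)])
    return np.array([s-L,90.])
def pose(s):
    f=brentq(lambda u:np.linalg.norm(P(u)-P(s))-64,s+40,s+70);d=P(f)-P(s)
    return P(s),np.arctan2(d[1],d[0])-np.pi/2
if __name__=='__main__':
    s0,s1,st=map(float,sys.argv[1:4])
    p,a=pose(s0)
    for s in np.arange(s0+st,s1+.01,st):
        p2,a2=pose(s);d=p2-p
        y=np.array([np.cos(a),np.sin(a)]);z=np.array([np.sin(a),-np.cos(a)])
        print('s%.0f 20,0,%.1f,%.1f,%.3f  -> %s %.3f'%(s,d@y,d@z,a-a2,p2.round(1),a2));p,a=p2,a2
E
python3 path.py -98 152 4
```

```text
s-94 20,0,0.0,-4.0,0.000  -> [-90. -94.] 0.000
s-90 20,0,0.0,-4.0,0.000  -> [-90. -90.] 0.000
s-86 20,0,0.0,-4.0,0.000  -> [-90. -86.] 0.000
s-82 20,0,0.0,-4.0,0.000  -> [-90. -82.] 0.000
s-78 20,0,0.0,-4.0,0.000  -> [-90. -78.] 0.000
s-74 20,0,0.0,-4.0,0.000  -> [-90. -74.] 0.000
s-70 20,0,0.0,-4.0,0.000  -> [-90. -70.] 0.000
s-66 20,0,0.0,-4.0,0.000  -> [-90. -66.] 0.000
s-62 20,0,0.0,-4.0,0.000  -> [-90. -62.] -0.000
s-58 20,0,-0.0,-4.0,0.003  -> [-90. -58.] -0.003
s-54 20,0,-0.0,-4.0,0.006  -> [-90. -54.] -0.009
s-50 20,0,-0.0,-4.0,0.008  -> [-90. -50.] -0.017
s-46 20,0,-0.1,-4.0,0.011  -> [-90. -46.] -0.028
s-42 20,0,-0.1,-4.0,0.014  -> [-90. -42.] -0.042
s-38 20,0,-0.2,-4.0,0.017  -> [-90. -38.] -0.059
s-34 20,0,-0.2,-4.0,0.020  -> [-90. -34.] -0.079
s-30 20,0,-0.3,-4.0,0.023  -> [-90. -30.] -0.102
s-26 20,0,-0.4,-4.0,0.026  -> [-90. -26.] -0.128
s-22 20,0,-0.5,-4.0,0.029  -> [-90. -22.] -0.157
s-18 20,0,-0.6,-4.0,0.032  -> [-90. -18.] -0.188
s-14 20,0,-0.7,-3.9,0.034  -> [-90. -14.] -0.223
s-10 20,0,-0.9,-3.9,0.037  -> [-90. -10.] -0.260
s-6 20,0,-1.0,-3.9,0.040  -> [-90.  -6.
[... 1253 characters left out ...]
s98 20,0,-1.2,-3.8,0.031  -> [-41.7  79.8] -1.410
s102 20,0,-1.2,-3.8,0.028  -> [-38.1  81.5] -1.438
s106 20,0,-1.1,-3.8,0.025  -> [-34.5  83.1] -1.463
s110 20,0,-1.0,-3.9,0.023  -> [-30.7  84.6] -1.486
s114 20,0,-1.0,-3.9,0.020  -> [-27.   85.9] -1.506
s118 20,0,-0.9,-3.9,0.017  -> [-23.1  87. ] -1.524
s122 20,0,-0.8,-3.9,0.015  -> [-19.2  87.9] -1.538
s126 20,0,-0.6,-3.9,0.012  -> [-15.3  88.7] -1.550
s130 20,0,-0.5,-4.0,0.009  -> [-11.3  89.3] -1.560
s134 20,0,-0.4,-4.0,0.006  -> [-7.4 89.7] -1.566
s138 20,0,-0.2,-4.0,0.004  -> [-3.4 89.9] -1.570
s142 20,0,-0.1,-4.0,0.001  -> [ 0.6 90. ] -1.571
s146 20,0,0.0,-4.0,0.000  -> [ 4.6 90. ] -1.571
s150 20,0,0.0,-4.0,0.000  -> [ 8.6 90. ] -1.571
```

```bash
python3 -m pendant '[20,0,0,-4,0, 20,0,0,-4,0, 20,0,0,-4,0, 20,0,0,-4,0, 20,0,0,-4,0, 20,0,0,-4,0, 20,0,0,-4,0, 20,0,0,-4,0, 20,0,0,-4,0]'; python3 st.py;  python3 -m pendant '[20,0,0,-4,0.003, 20,0,0,-4,0.006, 20,0,0,-4,0.008, 20,0,-0.1,-4,0.011]'; python3 st.py; python3 -c "
from h import *;print(np.round(r.get_obs()['moment'],2))"
```

```text
clock: 10.15
tcp_pos: [0.5113, -0.0621, 0.051]
orientation: [1.18, 1.227, -1.181]
contact_force: [1.6, -4.9, 5.4]
grip_width: 0.0254
t 10.15 TRUE-track mm [-90.1 -62.1] z 51.0 jaw-yaw 0.0 F track [ 1.4 -4.9  5.4] w 25.4
clock: 10.65
tcp_pos: [0.5107, -0.0464, 0.051]
orientation: [1.201, 1.214, -1.202]
contact_force: [2.3, -4.8, 5.8]
grip_width: 0.0253
t 10.65 TRUE-track mm [-90.2 -46.3] z 51.0 jaw-yaw -0.028 F track [ 2.1 -4.8  5.8] w 25.3
[-1.17 -0.26 -0.07]
```

```bash
python3 -m pendant '[20,-0.4,-0.1,-4,0.014, 20,0,-0.2,-4,0.017, 20,0,-0.2,-4,0.02, 20,0,-0.3,-4,0.023]'; python3 st.py;  python3 -m pendant '[20,0,-0.4,-4,0.026, 20,0,-0.5,-4,0.029, 20,0,-0.6,-4,0.032]'; python3 st.py; python3 -c "
from h import *;print(np.round(r.get_obs()['moment'],2))"
```

```text
clock: 11.15
tcp_pos: [0.5102, -0.0297, 0.0511]
orientation: [1.256, 1.178, -1.256]
contact_force: [4.0, -5.0, 0.2]
grip_width: 0.0256
t 11.15 TRUE-track mm [-90.  -29.7] z 51.1 jaw-yaw -0.102 F track [ 3.8 -5.2  0.2] w 25.6
clock: 11.52
tcp_pos: [0.5095, -0.018, 0.0511]
orientation: [1.319, 1.134, -1.32]
contact_force: [2.8, -6.0, 2.1]
grip_width: 0.0251
t 11.525 TRUE-track mm [-90.2 -17.9] z 51.1 jaw-yaw -0.19 F track [ 2.5 -6.1  2.1] w 25.1
[-1.19 -0.58 -0.01]
```

```bash
python3 -m pendant '[20,0,-0.7,-3.9,0.034, 20,0,-0.9,-3.9,0.037, 20,0,-1.0,-3.9,0.04, 20,0,-1.2,-3.8,0.042]'; python3 st.py;  python3 -m pendant '[20,0,-1.3,-3.8,0.044, 20,0,-1.3,-3.8,0.044, 20,0,-1.3,-3.8,0.044, 20,0,-1.3,-3.8,0.044]'; python3 st.py; python3 -c "
from h import *;print(np.round(r.get_obs()['moment'],2))"
```

```text
clock: 12.02
tcp_pos: [0.5087, -0.0024, 0.0511]
orientation: [1.429, 1.049, -1.431]
contact_force: [2.5, -6.0, 2.8]
grip_width: 0.0252
t 12.025 TRUE-track mm [-90.5  -2.3] z 51.1 jaw-yaw -0.343 F track [ 2.2 -6.1  2.8] w 25.2
clock: 12.52
tcp_pos: [0.5094, 0.0138, 0.0511]
orientation: [1.553, 0.942, -1.554]
contact_force: [2.3, -4.8, 2.3]
grip_width: 0.0252
t 12.525 TRUE-track mm [-89.2  13.8] z 51.1 jaw-yaw -0.519 F track [ 2.1 -4.9  2.3] w 25.2
[-1.03 -0.64  0.08]
```

```bash
python3 -m pendant '[20,0,-1.3,-3.8,0.044, 20,0,-1.3,-3.8,0.044, 20,0,-1.3,-3.8,0.044, 20,0,-1.3,-3.8,0.044, 20,0,-1.3,-3.8,0.044]'; python3 st.py;  python3 -m pendant '[20,0,-1.3,-3.8,0.044, 20,0,-1.3,-3.8,0.044, 20,0,-1.3,-3.8,0.044, 20,0,-1.3,-3.8,0.044, 20,0,-1.3,-3.8,0.044]'; python3 st.py; python3 -c "
from h import *;print(np.round(r.get_obs()['moment'],2))"
```

```text
clock: 13.15
tcp_pos: [0.5138, 0.0331, 0.0511]
orientation: [1.702, 0.792, -1.705]
contact_force: [0.9, -6.9, 3.5]
grip_width: 0.0255
t 13.15 TRUE-track mm [-84.   32.9] z 51.1 jaw-yaw -0.739 F track [ 0.6 -7.   3.5] w 25.5
clock: 13.78
tcp_pos: [0.5221, 0.0503, 0.0511]
orientation: [1.845, 0.621, -1.85]
contact_force: [-0.4, -7.4, 7.4]
grip_width: 0.0255
t 13.775 TRUE-track mm [-75.   49.8] z 51.1 jaw-yaw -0.959 F track [-0.7 -7.4  7.4] w 25.5
[-1.49 -0.05  0.18]
```

```bash
python3 -m pendant '[20,-0.5,-1.3,-3.8,0.044, 20,0,-1.3,-3.8,0.044, 20,0,-1.3,-3.8,0.044, 20,0,-1.3,-3.8,0.044]'; python3 st.py;  python3 -m pendant '[20,0,-1.3,-3.8,0.044, 20,0,-1.3,-3.8,0.044, 20,0,-1.3,-3.8,0.042]'; python3 st.py; python3 -c "
from h import *;print(np.round(r.get_obs()['moment'],2))"
```

```text
clock: 14.28
tcp_pos: [0.5314, 0.0631, 0.0511]
orientation: [1.953, 0.472, -1.96]
contact_force: [-0.6, -6.7, 3.6]
grip_width: 0.0252
t 14.275 TRUE-track mm [-65.2  62.3] z 51.1 jaw-yaw -1.135 F track [-0.8 -6.7  3.6] w 25.2
clock: 14.65
tcp_pos: [0.5397, 0.0714, 0.0511]
orientation: [2.03, 0.352, -2.039]
contact_force: [-1.8, -6.0, 6.0]
grip_width: 0.0254
t 14.65 TRUE-track mm [-56.7  70.2] z 51.1 jaw-yaw -1.265 F track [-2.1 -5.9  6. ] w 25.4
[-1.29  0.29  0.15]
```

```bash
python3 -m pendant '[20,-0.3,-1.3,-3.8,0.039, 20,0,-1.3,-3.8,0.036, 20,0,-1.3,-3.8,0.033]'; python3 st.py;  python3 -m pendant '[20,0,-1.2,-3.8,0.031, 20,0,-1.2,-3.8,0.028, 20,0,-1.1,-3.8,0.025]'; python3 st.py; python3 -c "
from h import *;print(np.round(r.get_obs()['moment'],2))"
```

```text
clock: 15.02
tcp_pos: [0.5489, 0.0785, 0.0511]
orientation: [2.09, 0.247, -2.101]
contact_force: [-2.9, -6.1, 4.1]
grip_width: 0.0251
t 15.025 TRUE-track mm [-47.2  77. ] z 51.1 jaw-yaw -1.373 F track [-3.2 -6.   4.1] w 25.1
clock: 15.4
tcp_pos: [0.5589, 0.0844, 0.0511]
orientation: [2.135, 0.162, -2.148]
contact_force: [-3.2, -5.6, 6.0]
grip_width: 0.0251
t 15.4 TRUE-track mm [-36.9  82.5] z 51.1 jaw-yaw -1.457 F track [-3.4 -5.4  6. ] w 25.1
[-1.19  0.61  0.16]
```

```bash
python3 -m pendant '[20,-0.3,-0.7,-3.9,0.023, 20,0,-0.8,-3.9,0.02]'; python3 st.py;  python3 -m pendant '[20,0,-0.4,-2,0.009, 20,0,-0.4,-2,0.008, 20,0,-0.4,-2,0.008]'; python3 st.py; python3 -m pendant '[20,0,-0.4,-2,0.007, 20,0,-0.3,-2,0.006]'; python3 st.py; python3 -c "
from h import *;print(np.round(r.get_obs()['moment'],2))"
```

```text
clock: 15.65
tcp_pos: [0.5662, 0.0876, 0.0511]
orientation: [2.157, 0.118, -2.171]
contact_force: [-3.7, -3.6, 4.8]
grip_width: 0.0248
t 15.65 TRUE-track mm [-29.6  85.4] z 51.1 jaw-yaw -1.499 F track [-3.8 -3.5  4.8] w 24.8
clock: 16.02
tcp_pos: [0.5736, 0.0902, 0.0514]
orientation: [2.174, 0.094, -2.181]
contact_force: [-5.5, -2.0, -0.9]
grip_width: 0.0249
t 16.025 TRUE-track mm [-22.   87.7] z 51.4 jaw-yaw -1.523 F track [-5.6 -1.8 -0.9] w 24.9
clock: 16.27
tcp_pos: [0.5775, 0.091, 0.0515]
orientation: [2.18, 0.079, -2.188]
contact_force: [-4.0, -2.6, -1.3]
grip_width: 0.0252
t 16.275 TRUE-track mm [-18.1  88.4] z 51.5 jaw-yaw -1.537 F track [-4.1 -2.4 -1.3] w 25.2
[-0.47  0.96 -0.07]
```

```bash
python3 -m pendant '[20,0,-0.3,-2,0.006, 20,0,-0.2,-2,0.005]'; python3 st.py;  python3 -m pendant '[20,0,-0.2,-2,0.005, 20,0,-0.2,-2,0.004]'; python3 st.py; python3 -m pendant '[20,0,-0.1,-2,0.003, 20,0,-0.1,-2,0.003]'; python3 st.py; python3 -c "
from h import *;print(np.round(r.get_obs()['moment'],2))"
```

```text
clock: 16.52
tcp_pos: [0.5828, 0.0914, 0.0519]
orientation: [2.189, 0.067, -2.191]
contact_force: [-1.0, -2.6, -4.7]
grip_width: 0.0251
t 16.525 TRUE-track mm [-12.8  88.6] z 51.9 jaw-yaw -1.548 F track [-1.1 -2.6 -4.7] w 25.1
clock: 16.77
tcp_pos: [0.5874, 0.092, 0.0522]
orientation: [2.195, 0.057, -2.195]
contact_force: [-2.2, -2.6, -5.3]
grip_width: 0.0252
t 16.775 TRUE-track mm [-8.2 89. ] z 52.2 jaw-yaw -1.557 F track [-2.3 -2.5 -5.3] w 25.2
clock: 17.02
tcp_pos: [0.5916, 0.0927, 0.0525]
orientation: [2.199, 0.051, -2.197]
contact_force: [-0.6, -2.6, -6.3]
grip_width: 0.0255
t 17.025 TRUE-track mm [-4.  89.5] z 52.5 jaw-yaw -1.563 F track [-0.7 -2.6 -6.3] w 25.5
[-0.68  0.34 -0.11]
```

```bash
python3 - <<'E'
from h import *
o=r.get_obs();print(R.from_rotvec(o['orientation']).as_matrix().round(4),np.round(o['tau'],1),np.round(o['joints'],3))
p,d=save('side','side3.png')
u,v=proj('side',[.64,.09,.05]).astype(int);print(u,v)
b=p[max(v-60,0):v+60,max(u-80,0):u+80,::-1];cv2.imwrite('pics/s3c.png',cv2.resize(b,None,fx=5,fy=5,interpolation=cv2.INTER_CUBIC))
E
```

```text
[[ 7.000e-04  4.650e-02 -9.989e-01]
 [ 1.000e-04 -9.989e-01 -4.650e-02]
 [-1.000e+00 -0.000e+00 -7.000e-04]] [ -1.7 -61.4   0.7 -22.9  -0.4  -0.6   0.2] [-0.292  0.572  0.043  1.878 -0.036  0.691 -1.753]
279 171
```

View pics/s3c.png

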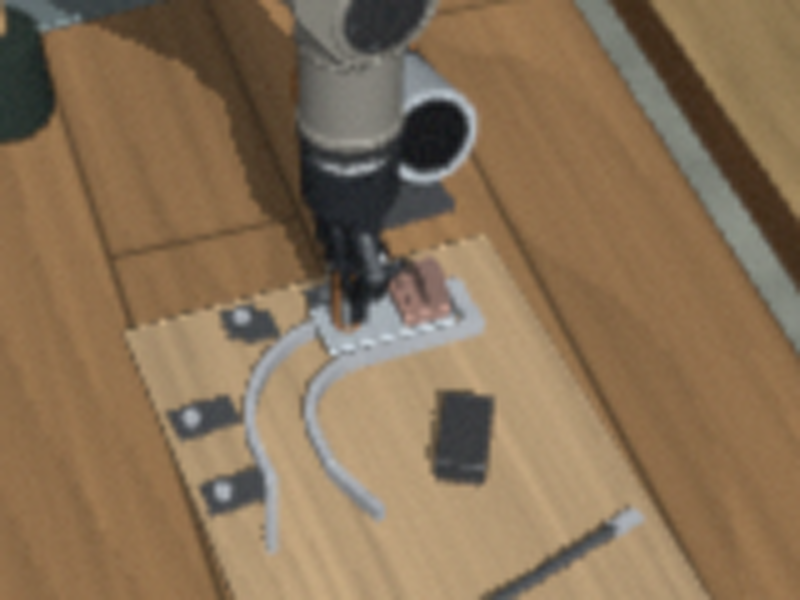

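The side view shows the carrier in the last straight with the tool upright. My upward corrections have added up to about 1 mm of lift at the rear, so I lower that back and continue.

```bash
python3 -m pendant '[20,0.6,0,0,0, 20,0.5,0,0,0]'; python3 st.py;  python3 -m pendant '[20,0,-0.1,-2,0.002, 20,0,0,-2,0.002]'; python3 st.py; python3 -m pendant '[20,0,0,-2,0.001, 20,0,0,-1,0]'; python3 st.py
```

```text
clock: 17.32
tcp_pos: [0.5918, 0.0928, 0.0517]
orientation: [2.2, 0.052, -2.196]
contact_force: [0.9, -2.3, -3.9]
grip_width: 0.0253
t 17.325 TRUE-track mm [-3.8 89.6] z 51.7 jaw-yaw -1.563 F track [ 0.9 -2.4 -3.9] w 25.3
clock: 17.58
tcp_pos: [0.5949, 0.0931, 0.0514]
orientation: [2.199, 0.047, -2.2]
contact_force: [-0.2, -2.3, -3.4]
grip_width: 0.025
t 17.575 TRUE-track mm [-0.6 89.8] z 51.4 jaw-yaw -1.566 F track [-0.3 -2.3 -3.4] w 25.0
clock: 17.82
tcp_pos: [0.5984, 0.0933, 0.0513]
orientation: [2.201, 0.046, -2.2]
contact_force: [-0.7, -1.8, -4.5]
grip_width: 0.0256
t 17.825 TRUE-track mm [ 2.8 89.9] z 51.3 jaw-yaw -1.567 F track [-0.8 -1.8 -4.5] w 25.6
```

```bash
python3 -m pendant '[20,0.4,0,-1,0, 20,0,0,-1,0]'; python3 st.py;  python3 -m pendant '[20,0,0,-1,0, 20,0,0,-1,0]'; python3 st.py; python3 -m pendant '[20,0,0,-1,0]'; python3 st.py
```

```text
clock: 18.08
tcp_pos: [0.6003, 0.0934, 0.0512]
orientation: [2.201, 0.046, -2.2]
contact_force: [-0.4, -1.4, -0.5]
grip_width: 0.0253
t 18.075 TRUE-track mm [ 4.7 89.9] z 51.2 jaw-yaw -1.567 F track [-0.4 -1.4 -0.5] w 25.3
clock: 18.32
tcp_pos: [0.6023, 0.0936, 0.0511]
orientation: [2.201, 0.047, -2.2]
contact_force: [-0.9, -1.7, -0.1]
grip_width: 0.0253
t 18.325 TRUE-track mm [ 6.8 90. ] z 51.1 jaw-yaw -1.567 F track [-1.  -1.7 -0.1] w 25.3
clock: 18.45
tcp_pos: [0.6031, 0.0937, 0.0511]
orientation: [2.2, 0.047, -2.2]
contact_force: [-3.3, -1.4, 1.8]
grip_width: 0.0254
t 18.45 TRUE-track mm [ 7.6 90.1] z 51.1 jaw-yaw -1.567 F track [-3.4 -1.3  1.8] w 25.4
```

```bash
python3 -m pendant '[20,0,0,-0.8,0]'; python3 st.py;  python3 -m pendant '[20,0,0,-0.4,0]'; python3 st.py
```

```text
clock: 18.58
tcp_pos: [0.6038, 0.0938, 0.0511]
orientation: [2.2, 0.047, -2.2]
contact_force: [-3.6, -0.6, 1.7]
grip_width: 0.0254
t 18.575 TRUE-track mm [ 8.3 90.2] z 51.1 jaw-yaw -1.567 F track [-3.6 -0.5  1.7] w 25.4
clock: 18.7
tcp_pos: [0.6042, 0.0938, 0.0511]
orientation: [2.2, 0.047, -2.2]
contact_force: [-3.3, -0.2, 3.0]
grip_width: 0.0251
t 18.7 TRUE-track mm [ 8.7 90.2] z 51.1 jaw-yaw -1.567 F track [-3.3 -0.1  3. ] w 25.1
```

Drag is constant at about 3 N, so the stop has not been reached yet.

```bash
for i in 1; do python3 -m pendant '[20,0,0,-0.6,0]'; python3 st.py; done;  python3 -m pendant '[20,0,0,-0.5,0]'; python3 st.py;  python3 -m pendant '[20,0,0,-0.5,0]'; python3 st.py
```

```text
clock: 18.82
tcp_pos: [0.6048, 0.0938, 0.0511]
orientation: [2.2, 0.047, -2.2]
contact_force: [-3.4, 0.8, 3.7]
grip_width: 0.0249
t 18.825 TRUE-track mm [ 9.3 90.1] z 51.1 jaw-yaw -1.567 F track [-3.3  0.9  3.7] w 24.9
clock: 18.95
tcp_pos: [0.6054, 0.0938, 0.0511]
orientation: [2.2, 0.047, -2.2]
contact_force: [-4.2, 0.2, 4.3]
grip_width: 0.0255
t 18.95 TRUE-track mm [ 9.8 90.1] z 51.1 jaw-yaw -1.567 F track [-4.2  0.3  4.3] w 25.5
clock: 19.08
tcp_pos: [0.6057, 0.0937, 0.0511]
orientation: [2.2, 0.047, -2.201]
contact_force: [-5.5, 0.9, 6.5]
grip_width: 0.0254
t 19.075 TRUE-track mm [10.2 90. ] z 51.1 jaw-yaw -1.567 F track [-5.5  1.2  6.5] w 25.4
```

```bash
python3 -m pendant '[20,-0.2,0,-0.5,0]'; python3 st.py;  python3 -m pendant '[20,0,0,-0.4,0]'; python3 st.py
```

```text
clock: 19.2
tcp_pos: [0.6058, 0.0937, 0.0511]
orientation: [2.199, 0.046, -2.202]
contact_force: [-7.0, 0.1, 4.8]
grip_width: 0.0251
t 19.2 TRUE-track mm [10.3 90. ] z 51.1 jaw-yaw -1.567 F track [-7.   0.4  4.8] w 25.1
clock: 19.32
tcp_pos: [0.6057, 0.0937, 0.0511]
orientation: [2.198, 0.046, -2.202]
contact_force: [-8.6, 0.5, 7.9]
grip_width: 0.0251
t 19.325 TRUE-track mm [10.2 90. ] z 51.1 jaw-yaw -1.567 F track [-8.6  0.8  7.9] w 25.1
```

Motion has stopped at x≈10.2 and force is rising to about 8 N, so it is against the stop. I relieve slightly, open and rise.

```bash
python3 -m pendant '[20,0,0,0.5,0, 40,0,0,0,0, 60,0,0,0,0, 60,0,0,0,0, 60,0,0,0,0, 60,-20,0,0,0, 60,-40,0,0,0, 60,-50,0,0,0, 60,-40,0,0,0, 60,0,0,60,0, 60,0,0,60,0, 60,0,0,60,0, 60,0,0,0,0]'; python3 - <<'E'
from h import *
p,d=save('top','top4.png');cv2.imwrite('pics/t4c.png',cv2.resize(p[120:240,170:330,::-1],None,fx=5,fy=5,interpolation=cv2.INTER_CUBIC))
E
```

```text
clock: 20.95
tcp_pos: [0.4218, 0.0851, 0.2016]
orientation: [2.197, 0.047, -2.202]
contact_force: [1.1, 0.1, 1.4]
grip_width: 0.0599
```

View pics/t4c.png

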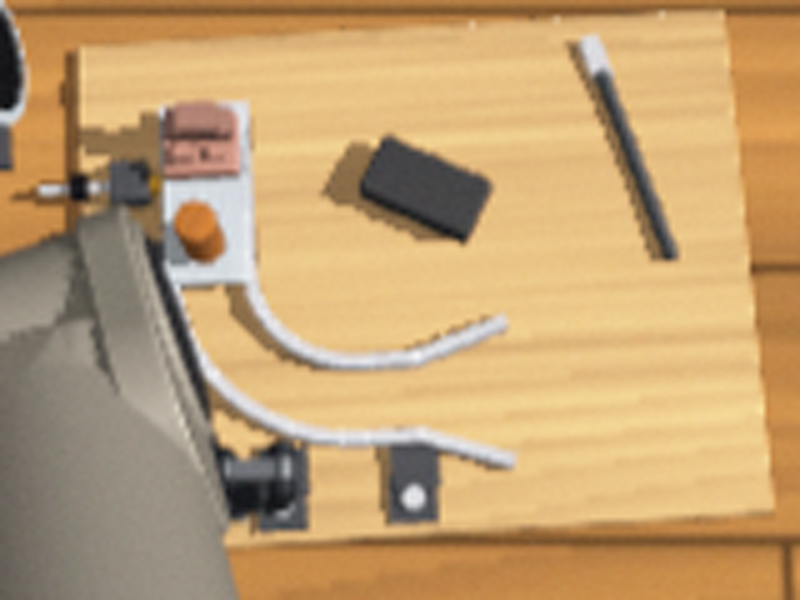

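The carrier is at the stop end, released, with the bystanders where they were. I check the catch by comparing its tail with the first picture.

```bash
python3 - <<'E'
from h import *
a=cv2.imread('pics/top0.png');b=cv2.imread('pics/top4.png');c=cv2.imread('pics/top2.png')
f=lambda i:cv2.resize(i[145:172,168:222],None,fx=12,fy=12,interpolation=cv2.INTER_NEAREST)
cv2.imwrite('pics/cmp.png',cv2.resize(np.vstack([f(a),f(b)]),(640,640)))
for r0 in (157,158,159):print(a[r0,170:192].mean(1).astype(int),'\n',b[r0,170:192].mean(1).astype(int))
W=lambda u,v,z:world('top',170+u/5-.4,120+v/5-.4,z=z)
cs=np.array([W(*k,.036)[:2] for k in [(162,283),(250,283),(250,102),(160,102)]])
h=cs[2]+cs[3]-cs[0]-cs[1];print(np.linalg.norm(h)/2,np.arctan2(h[1],h[0])-.0385);h/=np.linalg.norm(h);o=cs.mean(0)-.031*h;print(o, 'expected rear',[.599+.010-.09*.0385,.0034+.09+.01*.0385])
E
```

```text
[149 149 149 151 149 145 116 142 197 198 200 192 140 115  40  26  32 111
 207 192 129 127] 
 [145 147 149 146 147 142 117 140 196 197 196 189 140 112  37  28  34 110
 202 188 128 126]
[148 148 143 118 116 110  86 117 187 194 191 171 128 104  39  23  29  86
 160 151 118 109] 
 [147 147 139 114 115 106  84 115 182 190 184 169 126 104  37  22  26  80
 158 149 117 110]
[144 140 106  86  87  83  86  88 108 116 110  95  89  82  36  21  23  56
 105 104 109 103] 
 [144 138 108  85  82  82  83  89 105 115 111  93  85  77  35  18  23  52
 102 100 107 100]
0.11695214664813809 -0.011297842964929885
[0.60760331 0.09267274] expected rear [0.6055349999999999, 0.093785]
```

View pics/cmp.png

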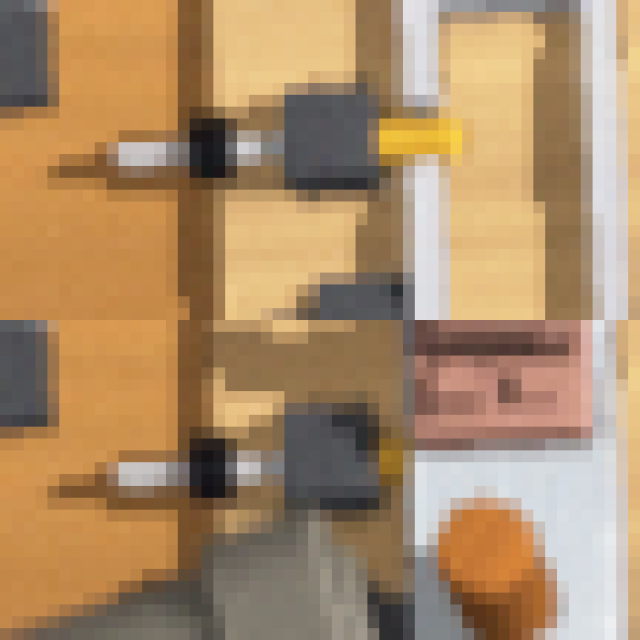

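The plunger's tail has the same pixels as at the start, so the catch is fully out. The carrier is against the stop and the robot is clear of everything.

```bash
python3 -c "
from h import *
o=r.get_obs();print(o['clock'],np.round(o['qvel'],3).max(),o['contact_force']);print(r.hand_in())"
```

```text
21.0 0.046 [0.88503386 0.05130457 0.78431776]
the job is handed in; nothing more can be done
None
```

I slid the carrier into the mouth, round the bend and against the end stop, released it, backed the arm away, and handed in at 21.0 s. The hand-in gives no verdict, so what follows is from my own checks.

- **Fully home:** forward motion stopped with the rear foot 10.2 mm past the bend end of the guide as I measured it; 10 mm is expected at home. The push force rose to 8.6 N while the carrier no longer moved.
- **Catch:** the plunger's tail shows the same pixels as before the start, so it is fully out. That it is behind the front foot follows from the carrier being at the stop; the deck hides the foot itself.
- **Position in the last picture:** this puts the carrier's origin about 2 mm from where it should be and its heading 0.01 rad off. That reading is rough: it gave the deck as 117 mm long instead of 110 mm.
- **Forces:** the wrist force readings at the end of each move were at most 8.6 N in any direction. I only saw those end values, so a brief higher peak within a move would not have shown.
- **Lift:** in the last straight my small upward corrections raised the handle about 1.4 mm. I lowered it again before the end, and it stayed well under the 10 mm limit.
- **Bystanders:** those in the last picture, the rubbing block and chisel, looked unmoved. I did not check the others separately.

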